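Change the label roll in the counter printer

TASK

The label printer on the counter has run out. Clear the spent cardboard core out of its media well and drop it in the metal pail, then load the fresh label roll that is standing on the counter: it should lie on its side in the bottom of the well, between the two low guides and square to the printer, free of the gripper. Leave the printer's cover up so I can thread the labels, keep the pail standing, and don't disturb the other things on the counter.

Things in the scene. Friction and masses are not known exactly. Their poses are not given: they have to be found in the camera images.
- printer: Grey desktop label printer, fixed, cover open. 220 deep (its x) x 190 wide (its y), base 88 high. Origin: centre of its underside. Front (black roller, steel tear bar) at its -x, pointing roughly to world -y; cover hinge at its +x end. The open media well spans x -44 to +88, y -67 to +67, between side housings 88 high. The cover leaves room only for an upright hand, fingers closing along its y.
- well (a point): Middle of the well's floor, 24 mm above the counter, 64 mm below the rim; axes as the printer's. The floor is flat for 14 mm either side in x, then slopes up at 25 degrees, so a roll lying across the printer (axis along y) settles in the middle. Two black guide ribs, 6 high and 4 thick, run along x at y = -40 and +40 mm; the roll belongs between them.
- cover (a joint): Angle of the printer's cover: 0 shut, grows as it opens (up to 1.95, leaning back). A 190 mm long, 186 mm wide hollow shell hinged along the printer's y axis at x = +106 mm, 89 mm above the counter; it starts nearly upright (1.7 to 1.9), a stiff hinge holds it. Keep it above 1.3.
- core: Spent cardboard core, a light tube 26 mm in diameter, 60 mm long (solid to the touch), lying across the printer on the well's floor between the guides. Origin at its centre, 13 mm above that floor; its y axis is the tube's axis. It can be taken by its two ends, 60 mm apart.
- roll: Fresh roll of white labels, a cylinder 56 mm in diameter and 60 mm wide, about 0.11 kg, standing on one flat end. Origin at its centre (30 mm up standing, 28 lying); its z axis is the roll's axis. Standing, it is taken across its diameter and topples once leant more than 43 degrees; lying, it can be taken by its flat ends. Twelve slight flats round it keep it from rolling away.
- pail: Galvanised metal pail, open on top, loose, about 0.7 kg: 120 high, 160 mm across the rim, 120 across the foot, 4 mm walls, bottom inside 5 mm up, wire handle hanging at one side. Origin: centre of its underside. It and the roll stand to the right of the printer (world -y), either one nearer to it.
- stapler: Black desk stapler, 150 x 40 x 52 mm, lying between the robot and the roll and pail; leave alone. Origin under its centre.
- dispenser: Black desk tape dispenser, 155 x 62 x 95 mm; leave alone. Origin under its centre.
- sanitizer: Clear pump bottle of hand sanitizer, 68 mm across, 192 mm tall; leave alone. Origin under its centre.
- penpot: Dark pot of pens, 80 mm across, 150 mm tall with the pens; leave alone. Origin under its centre.

How it is judged:
On the way:
1. the spent core lies in the pail, while the fresh roll is still out of the printer (horizontal distance between core and pail below 0.068 m and z of core in the frame of pail below 0.085 m and contact force between the fingers and core below 0.05 N and distance between roll and well above 0.1 m), for 0.2 s.
At the end, for the whole second after the job is handed in: Core inside the standing pail (tilt under 0.15 rad); roll at rest on the well's floor, centre within 12 mm front to back and 11 mm sideways of the middle and under 33 mm above the floor, axis within 0.2 rad of the printer's width; cover still above 1.3 rad (horizontal distance between core and pail below 0.068 m and z of core in the frame of pail below 0.085 m and angle between pail's own z axis and vertical below 0.15 rad and x of roll in the frame of well between -0.012 and 0.012 m and y of roll in the frame of well between -0.011 and 0.011 m and z of roll in the frame of well below 0.033 m and angle between the z axis of roll and the y axis of printer, either way round below 0.2 rad and value of joint cover above 1.3 rad and linear speed of each of roll, core below 0.02 m/s); the robot touches nothing.
It fails at once if the cover is knocked down (value of joint cover below 1.3 rad).
It fails at once if the pail is knocked over (angle between pail's own z axis and vertical above 0.6 rad).
It fails at once if another thing on the counter is shifted by more than 30 mm (distance of any of stapler, dispenser, sanitizer, penpot from where it was at the start of the episode above 0.03 m).
It also fails if it takes over 72 s, if anything falls off the work surface, if the arm or the gripper's body presses on something with over 40 N, if the wrist force passes 120 N, or if a joint passes its speed limit or range.

ROBOT

A 6-joint arm with a two-finger parallel gripper is mounted at the origin on the work surface. World frame = base frame: x ahead of the robot, y to its left, z up, the work surface at z = 0. Lengths are in m, angles in rad, forces in N, time in s.
With the tool pointing down it reaches from about 0.275 to 0.775 m from the base axis. Payload 14.6 kg.
Tool frame: the origin (TCP) lies midway between the tips of the shut fingers; the grasp point (between the pads) lies 19 mm behind it; z points along the fingers, y is the line along which they close (so a half turn about z gives the same grasp; the last joint's range is limited). The gripper opens to 85 mm and grips with 20 to 120 N. Pads are 22 mm wide; open, the fingers measure 114 mm over their backs; the gripper's body (76 mm by 85 mm) begins 54 mm behind the grasp point. The pads swing forward as they close: fully open they stand 13 mm farther back than shut.
Start: joints at [-1.484, 0.263, -0.048, 1.259, 0, 1.415], TCP at [0.126, -0.51, 0.231] pointing down, gripper open.
Joint ranges: [-2.65, 2.65], [-0.89, 1.7], [-1.18, 1.37], [-2.13, 2.11], [-1.35, 1.29], [-3.14, 3.14]. Speed limits (rad/s): [1.89, 1.89, 2.57, 2.79, 3.14, 3.14].

INTERFACE

Orientations are given as a unit quaternion [w, x, y, z].
In Python, from station import robot gives the robot as it stands. The module is installed in compiled form; this text tells all that it offers. Calls block until the motion is done:
- robot.move_pose(position, orientation): joint-space move of the TCP to a pose.
- robot.move_straight(position, speed=0.15, orientation=None, max_force=None): straight line of the TCP; orientation=None keeps the orientation; speed is the mean speed in m/s. With max_force (N) it stops when the force on the tool has changed by that much, and returns True; else False.
- robot.move_j(angles): joint-space move.
- robot.gripper_to(opening, force=None): opening from 0.0 (shut) to 1.0 (fully open); force is the grip in N (None keeps the last); returns when the fingers have stopped.
- robot.hold(seconds).
- robot.inverse_kinematics(position, orientation): joint angles nearest the present ones, or None.
- robot.get_image(name): name is "scene" or "side" or "wrist"; returns (picture, depth): 384x512x3 uint8, blue, green, red; 384x512 float32, m along the optical axis (not along the pixel's ray), 0 where there is no reading.
- robot.calibration(name): a dict with "fovy" (degrees; the focal length in pixels is half the picture's height over the tangent of half this angle, whatever the lens; pixels are square), "cx", "cy" (the principal point, pixels), "cam_to_world" (4x4, takes a point from camera to world coordinates); the wrist camera has in their place "hand_eye" (4x4, takes a point from camera to tool coordinates, whose origin is the TCP and whose axes are the flange's). Camera axes: x right, y up, looking along -z (the intrinsics and any distortion apply to the point x, -y, -z); pixel columns grow to the right and rows downward; lengths in m; the calibration is good to about 2 mm. A picture is of the moment at which its call begins: read the wrist's pose just before it. calibration takes no time and is no camera call.
A pose or a line that the arm cannot do raises robot.Unreachable and nothing moves.
- robot.hand_in(): hands the job in; it is judged then, once.
Trained networks look in the newest picture that a camera, given by its name, has taken for a name from the list of things; names that differ only in an ending like _2 or _b are one class to them, and where a whole thing is asked for, a point or a joint stands for the part that bears it (a point fixed in the world has none). Each returns a list of dicts, best first, with "confidence" (0 to 1); they miss things now and then, are a little off and sometimes report something else, mostly with a low value. They report only what shows in the picture. A call takes as long as a camera call.
- robot.recognise(camera, target): "rect" ([left, top, width, height] in pixels, round what is visible of it).
- robot.place_of(camera, target): "location" ([column, row] in pixels: a listed point, or the origin of a listed thing).
Readings, each from a call of its own:
- robot.current_t(): time.
- robot.current_joint_pos(): joint angles.
- robot.current_qvel(): joint speeds.
- robot.current_joint_efforts(): joint torques, N m.
- robot.current_ee_pos(): TCP position.
- robot.current_tool_rot(): TCP orientation.
- robot.current_wrist_force(): force on the tool from outside, world axes, zero at the start.
- robot.current_moment(): the same for the moment, N m.
- robot.current_grip_width(): opening from 0.0 (shut) to 1.0 (fully open).
- robot.current_gripper_force(): force on a finger pad.
Only numpy, scipy, OpenCV 4.12 (cv2) and the standard library are available. Lean on these libraries where they do the work, as an engineer would, in place of code of your own. Each camera call takes 0.05 s, during which the arm holds its last target. There are 200 camera calls.

## Working session

There is one attempt and no reset: what is moved stays moved. The work goes in short steps, each a Python script; the robot and the scene stay as the last script left them, time stands still between calls to the robot, and variables do not carry over. Pictures are saved under pics/ and viewed, at most 10 in all, crops included, and the job is handed in when it is done.

```bash
mkdir -p pics
cat > h.py <<'E'
from station import robot
import numpy as np, cv2
from scipy.spatial.transform import Rotation as R
def down(a):
    # tool z down, tool y along world angle a (rad, xy plane)
    y=np.array([np.cos(a),np.sin(a),0]); z=np.array([0,0,-1.]); x=np.cross(y,z)
    q=R.from_matrix(np.c_[x,y,z]).as_quat(); return [q[3],q[0],q[1],q[2]]
def c2w(n):
    c=robot.calibration(n)
    if 'cam_to_world' in c: return c,np.array(c['cam_to_world'])
    T=np.eye(4); q=robot.current_tool_rot(); T[:3,:3]=R.from_quat([q[1],q[2],q[3],q[0]]).as_matrix(); T[:3,3]=robot.current_ee_pos()
    return c,T@np.array(c['hand_eye'])
def cloud(n):
    c,T=c2w(n); im,d=robot.get_image(n)
    f=192/np.tan(np.radians(c['fovy'])/2); v,u=np.mgrid[:384,:512]
    P=np.stack([(u-c['cx'])/f*d,-(v-c['cy'])/f*d,-d],-1)@T[:3,:3].T+T[:3,3]
    P[d==0]=np.nan
    return im,d,P
def ray(n,uv,z,cT=None):
    c,T=cT or c2w(n); f=192/np.tan(np.radians(c['fovy'])/2)
    r=T[:3,:3]@np.array([(uv[0]-c['cx'])/f,-(uv[1]-c['cy'])/f,-1]); o=T[:3,3]
    return o+r*(z-o[2])/r[2]
E
python3 - <<'E'
from h import *
out=[]
for n in ['scene','side']:
    print({k:v for k,v in robot.calibration(n).items() if k!='cam_to_world'})
    im,d,P=cloud(n); np.savez(n,im=im,P=P); out.append(im)
    for t,z in [('printer',0),('well',.024),('core',.037),('roll',.03),('pail',0),('stapler',0),('dispenser',0),('sanitizer',0),('penpot',0)]:
        for r in robot.place_of(n,t)[:1]: print(n,t,np.round(r['location']),round(r['confidence'],2),ray(n,r['location'],z).round(3))
print(robot.calibration('wrist'), robot.current_tool_rot(), robot.current_t())
cv2.imwrite('pics/a.png',out[0]); cv2.imwrite('pics/b.png',out[1])
E
```

```text
{'fovy': 51.94239830302192, 'cx': 254.83749191791395, 'cy': 191.58959558651623}
scene printer [322. 132.] 0.85 [0.502 0.254 0.   ]
scene well [331. 120.] 0.69 [0.499 0.287 0.024]
scene core [330. 122.] 0.51 [0.504 0.274 0.037]
scene roll [130. 300.] 0.58 [ 0.513 -0.419  0.03 ]
scene pail [224. 219.] 0.61 [ 0.506 -0.119  0.   ]
scene stapler [162. 214.] 0.66 [ 0.384 -0.229  0.   ]
scene dispenser [247. 290.] 0.59 [ 0.682 -0.196  0.   ]
scene sanitizer [310. 242.] 0.64 [0.701 0.005 0.   ]
scene penpot [193. 352.] 0.7 [ 0.701 -0.385  0.   ]
{'fovy': 51.84259233873421, 'cx': 259.23195493528624, 'cy': 188.80591729623754}
side printer [317. 133.] 0.67 [0.503 0.27  0.   ]
side well [322. 128.] 0.83 [0.506 0.283 0.024]
side core [323. 128.] 0.43 [0.513 0.277 0.037]
side roll [137. 286.] 0.57 [ 0.521 -0.412  0.03 ]
side pail [242. 281.] 0.32 [ 0.692 -0.194  0.   ]
side stapler [163. 205.] 0.89 [ 0.375 -0.228  0.   ]
side dispenser [298. 237.] 0.64 [0.702 0.004 0.   ]
side sanitizer [298. 237.] 0.88 [0.702 0.004 0.   ]
side penpot [188. 334.] 0.92 [ 0.701 -0.387  0.   ]
{'fovy': 60.33899859946916, 'cx': 255.2497264238238, 'cy': 193.01696589558966, 'hand_eye': array([[-2.88219144e-04,  9.54305756e-01,  2.98831795e-01,
         7.71728027e-02],
       [ 9.99999326e-01,  6.11098718e-04, -9.87030428e-04,
         1.06067874e-03],
       [-1.12454454e-03,  2.98831309e-01, -9.54305289e-01,
        -1.44065390e-01],
       [ 0.00000000e+00,  0.00000000e+00,  0.00000000e+00,
         1.00000000e+00]])} [ 8.54066330e-07  9.92699497e-01  1.20613887e-01 -2.15008708e-06] 1.0
```

View pics/a.png

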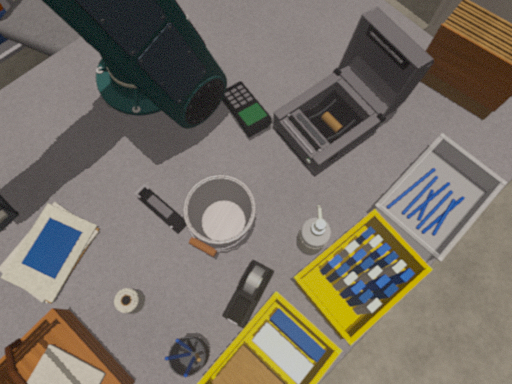

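Run:
```python
from h import *
for n in ['scene','side']:
    P=np.load(n+'.npz')['P']; print(n,c2w(n)[1][:3,3])
    # printer rim points
    m=(abs(P[...,2]-.088)<.006)&(P[...,1]>.1)&(P[...,0]>.3)&(P[...,0]<.7)
    q=P[m]; 
    if len(q)>30: print('rim',len(q),cv2.minAreaRect(q[:,:2].astype(np.float32)),q.min(0),q.max(0))
    # roll
    m=(abs(P[...,2]-.06)<.004)&(np.hypot(P[...,0]-.515,P[...,1]+.415)<.06)
    q=P[m]; print('rolltop',len(q),cv2.minEnclosingCircle(q[:,:2].astype(np.float32)) if len(q) else '')
    m=(abs(P[...,2]-.118)<.006)&(np.hypot(P[...,0]-.506,P[...,1]+.119)<.12)
    q=P[m]; print('rim pail',len(q),cv2.minEnclosingCircle(q[:,:2].astype(np.float32)) if len(q) else '')
```

```text
scene [ 0.7668914  -0.23832839  1.00367216]
rim 3673 ((0.5289164185523987, 0.3869151473045349), (0.5074542164802551, 0.22244282066822052), 75.76470947265625) [0.39489045 0.13960531 0.08200083] [0.69889753 0.60555682 0.09399107]
rolltop 455 ((0.5122153759002686, -0.42029017210006714), 0.028293142095208168)
rim pail 886 ((0.50845867395401, -0.12347055971622467), 0.08490177243947983)
side [ 0.79355758 -0.22643887  1.10458531]
rim 3167 ((0.5270087122917175, 0.3908405900001526), (0.5103819370269775, 0.22613030672073364), 75.4693603515625) [0.39414544 0.14221601 0.08200282] [0.69988449 0.60965649 0.09399464]
rolltop 359 ((0.5123841166496277, -0.41798117756843567), 0.028218241408467293)
rim pail 667 ((0.508009672164917, -0.12057153880596161), 0.08490108698606491)
```

The scene shows the printer at about (330,110) with the core at (330,122), the pail at (220,212) and the roll at (126,300). These positions agree with the networks, except that the side camera's pail and dispenser hits are wrong. Next I look into the well from above.

Run:
```python
from h import *
for n in ['scene','side']:
    P=np.load(n+'.npz')['P']
    m=(abs(P[...,2]-.088)<.006)&(P[...,1]>.1)&(P[...,1]<.36)&(P[...,0]>.3)&(P[...,0]<.7)
    q=P[m]; (c,s,a)=cv2.minAreaRect(q[:,:2].astype(np.float32)); print(c,s,a)
    # side edge direction: low-y front edge
yaw=np.radians(a if a>45 else a+90)
print('yaw',np.degrees(yaw))
for w in [yaw+np.pi/2, yaw-np.pi/2]:
    for z in [.25,.03]: print(w,z,robot.inverse_kinematics([.503,.283,z],down(w)))
try:
    robot.move_pose([.503,.283,.25],down(yaw+np.pi/2))
except robot.Unreachable as e: print('unreach',e)
im,d,P=cloud('wrist'); np.savez('w1',im=im,P=P); cv2.imwrite('pics/w1.png',im)
cT=c2w('wrist')
for t,z in [('core',.037),('well',.024),('printer',0)]:
    for r in robot.place_of('wrist',t)[:1]: print(t,r['location'],r['confidence'],ray('wrist',r['location'],z,cT))
print(robot.current_t(),robot.current_ee_pos())
```

```text
(0.5005514025688171, 0.25943347811698914) (0.2227194905281067, 0.19440042972564697) 83.92034912109375
(0.49954327940940857, 0.259537011384964) (0.21758218109607697, 0.19366608560085297) 84.272705078125
yaw 84.272705078125
3.041632499970323 0.25 [ 0.37132331  0.350256    0.13081353  1.35135385  0.         -1.09951286]
3.041632499970323 0.03 [ 0.37132331  0.48266755 -0.28370013  0.80442865  0.         -1.09951286]
-0.09996015361947008 0.25 [0.37132331 0.350256   0.13081353 1.35135385 0.         2.04207979]
-0.09996015361947008 0.03 [ 0.37132331  0.48266755 -0.28370013  0.80442865  0.          2.04207979]
core [253.8, 164.4] 0.64 [0.50630178 0.28350912 0.037     ]
well [257.1, 157.9] 0.74 [0.50215932 0.27923433 0.024     ]
printer [256.9, 138.4] 0.6 [0.50042824 0.26060646 0.        ]
4.275 [0.50319797 0.28270264 0.2500111 ]
```

View pics/w1.png

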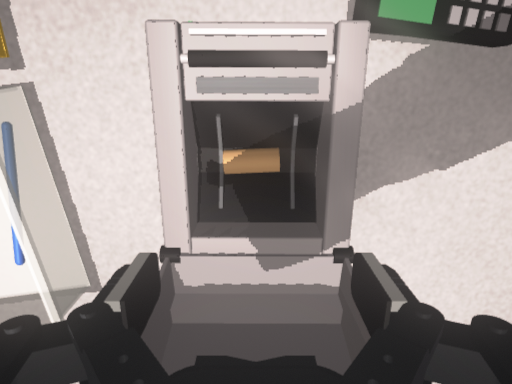

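The wrist view shows the well square in view, with the core at (251,160), the guides at columns 220 and 293, and the side housings around them. I refine the yaw and the core from this depth picture.

Run:
```python
from h import *
z=np.load('w1.npz'); P=z['P']; im=z['im'].astype(int)
m=(abs(P[...,2]-.088)<.005)&(np.arange(384)[:,None]<250)
q=P[m]; q=q[(abs(q[:,0]-.5)<.13)&(q[:,1]<.36)]
c,s,a=cv2.minAreaRect(q[:,:2].astype(np.float32)); print(len(q),c,s,a)
m=(im[...,2]-im[...,0]>50); m[:130]=0; m[190:]=0; m[:,:205]=0; m[:,300:]=0
q=P[m]; q=q[np.isfinite(q[:,0])]; c,s,a=cv2.minAreaRect(q[:,:2].astype(np.float32)); print('core',len(q),c,s,a,q[:,2].max())
v,u=np.where(m); print(u.min(),u.max(),v.min(),v.max())
# side housing inner walls per row: floor z and x-extents
for r in (120,140,180,210):
    row=P[r]; ok=(row[:,2]>.08)&(row[:,2]<.1); print(r,[ (row[i]).round(4).tolist() for i in np.where(np.diff(ok.astype(int)))[0]])
m=(abs(P[...,2]-.024)<.003)&(abs(P[...,0]-.5)<.06); print(P[m].mean(0) if m.any() else 0, m.sum())
```

```text
19080 (0.5011044144630432, 0.2557307183742523) (0.21181724965572357, 0.19329629838466644) 83.8089599609375
core 1250 (0.5085278749465942, 0.27778545022010803) (0.023957671597599983, 0.059516437351703644) 86.98605346679688 0.05397804446186749
223 279 150 173
120 [[0.6196, 0.2267, 0.0022], [0.5642, 0.2255, 0.0817], [0.431, 0.2396, 0.0754], [0.404, 0.2412, 0.0887]]
140 [[0.6216, 0.2497, 0.0029], [0.5662, 0.2439, 0.0819], [0.4333, 0.2579, 0.0785], [0.4063, 0.259, 0.0898]]
180 [[0.7463, 0.2653, 0.0803], [0.6263, 0.2986, 0.0021], [0.5802, 0.2796, 0.0896], [nan, nan, nan], [0.5703, 0.2823, 0.0834], [0.4372, 0.2979, 0.0756], [0.4105, 0.2967, 0.09]]
210 [[0.8236, 0.3169, 0.0053], [0.7432, 0.2966, 0.0817], [0.6311, 0.3374, 0.0026], [0.5735, 0.3135, 0.0827], [0.4408, 0.3289, 0.0775], [0.4131, 0.328, 0.0874]]
[0.49101324 0.28207515 0.02592433] 1481
```

Run:
```python
from h import *
a=np.radians(85+90)
robot.move_straight([.5075,.280,.10],speed=.2,orientation=down(a))
hit=robot.move_straight([.5075,.280,.027],speed=.08,max_force=8)
print(hit,robot.current_ee_pos())
robot.gripper_to(0,force=20)
print(robot.current_grip_width(),robot.current_gripper_force(),robot.current_t())
robot.move_straight([.5075,.280,.25],speed=.2)
print(robot.current_grip_width(),robot.current_gripper_force())
im,d,P=cloud('wrist'); cv2.imwrite('pics/w2.png',im)
print(robot.current_t())
# IK tests for roll
ro=np.array([.5123,-.419]); u=ro/np.linalg.norm(ro); t=np.arctan2(u[1],u[0])+np.pi/2
R0=None
for s in (t,t-np.pi):
  q=down(s); R0=R.from_quat([q[1],q[2],q[3],q[0]])
  yax=R0.as_matrix()[:,1]
  for deg in (-30,0,30,45,60,75):
    # positive: fingers point outward
    Rt=R.from_rotvec(np.radians(deg)*np.cross([0,0,-1],[u[0],u[1],0]))*R0
    p=Rt.as_quat(); zt=Rt.as_matrix()[:,2]
    pos=np.array([*ro,.05])+zt*.013
    print(round(s,2),deg,zt.round(2),robot.inverse_kinematics(pos,[p[3],p[0],p[1],p[2]]))
```

```text
True [0.50736841 0.27982933 0.03392895]
0.6964707740501069 25.24360129966226 6.3083
0.6935564415394483 22.227253736928105
7.5917
0.89 -30 [-0.39  0.32 -0.87] [-0.78746998  1.01711951  0.72331041  1.79833599 -0.05089438 -0.08834271]
0.89 0 [ 0.  0. -1.] [-0.80854975  0.60056243 -0.03159373  0.93864017  0.         -0.12300097]
0.89 30 [ 0.39 -0.32 -0.87] [-0.84066757  0.3838138  -0.65012927  0.01846919  0.07732577 -0.13460585]
0.89 45 [ 0.55 -0.45 -0.71] [-0.85950811  0.41491166 -0.93601429 -0.55792415  0.12269597 -0.12363009]
0.89 60 [ 0.67 -0.55 -0.5 ] None
0.89 75 [ 0.75 -0.61 -0.26] None
-2.26 -30 [-0.39  0.32 -0.87] [-0.78746998  1.01711951  0.72331041  1.79833599 -0.05089438  3.05324994]
-2.26 0 [ 0. -0. -1.] [-0.80854975  0.60056243 -0.03159373  0.93864017  0.          3.01859169]
-2.26 30 [ 0.39 -0.32 -0.87] [-0.84066757  0.3838138  -0.65012927  0.01846919  0.07732577  3.0069868 ]
-2.26 45 [ 0.55 -0.45 -0.71] [-0.85950811  0.41491166 -0.93601429 -0.55792415  0.12269597  3.01796256]
-2.26 60 [ 0.67 -0.55 -0.5 ] None
-2.26 75 [ 0.75 -0.61 -0.26] None
```

View pics/w2.png

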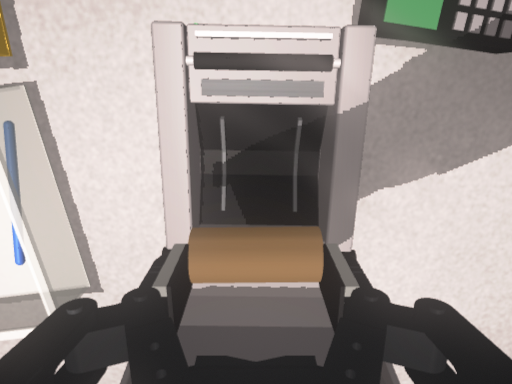

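The core is held squarely between the pads at about (256,255). Next: drop it in the pail.

```bash
cat >> h.py <<'E'
ro=np.array([.5123,-.419]); u=ro/np.linalg.norm(ro); tu=np.arctan2(u[1],u[0])
def tilt(deg,s):
    q=down(s); R0=R.from_quat([q[1],q[2],q[3],q[0]])
    Rt=R.from_rotvec(np.radians(deg)*np.cross([0,0,-1],[u[0],u[1],0]))*R0
    p=Rt.as_quat(); return [p[3],p[0],p[1],p[2]],Rt.as_matrix()[:,2]
E
python3 - <<'E'
from h import *
pc=[.508,-.122]; a=np.radians(175)
j1=robot.inverse_kinematics([*pc,.25],down(a)); print(j1)
robot.move_pose([*pc,.25],down(a-.8 if j1 is None else a))
robot.move_straight([*pc,.125],speed=.15,max_force=10)
print(robot.current_ee_pos())
robot.gripper_to(1.0)
robot.hold(.4)
robot.move_straight([*pc,.25],speed=.25)
for n in ['scene','wrist']:
    im,d,P=cloud(n); cv2.imwrite(f'pics/c_{n}.png',im)
r=robot.place_of('wrist','core')[:1]; print(r, r and ray('wrist',r[0]['location'],.02))
print(robot.current_t())
for rad in (.55,.6,.66,.7):
  for deg in (40,45,50,55,60):
    q,zt=tilt(deg,tu-np.pi/2); print(rad,deg,robot.inverse_kinematics(np.array([*(u*rad),.037])+zt*.024,q) is not None,end=' | ')
E
python3 -c "
import cv2,numpy as np
cv2.imwrite('pics/c.png',cv2.resize(np.hstack([cv2.imread('pics/c_scene.png'),cv2.imread('pics/c_wrist.png')]),(800,300)))"
```

```text
[-0.39174981  0.25377846 -0.01061978  1.30639809  0.         -1.87527967]
[ 0.50845824 -0.12197428  0.12569487]
[{'location': [252.1, 160.3], 'confidence': 0.94}] [ 0.51200553 -0.12206617  0.02      ]
11.65
0.55 40 True | 0.55 45 False | 0.55 50 False | 0.55 55 False | 0.55 60 False | 0.6 40 True | 0.6 45 True | 0.6 50 False | 0.6 55 False | 0.6 60 False | 0.66 40 True | 0.66 45 True | 0.66 50 True | 0.66 55 True | 0.66 60 False | 0.7 40 True | 0.7 45 True | 0.7 50 True | 0.7 55 True | 0.7 60 True |
```

View pics/c.png

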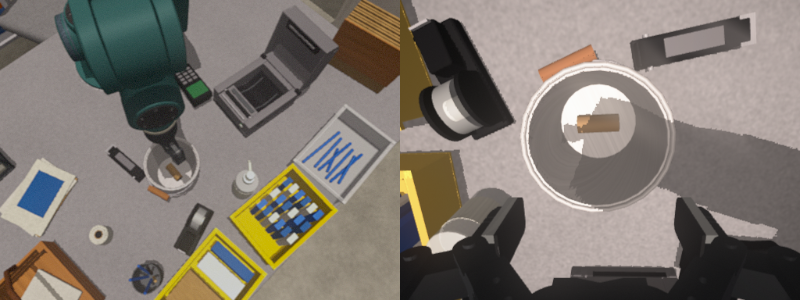

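The core lies on the pail's bottom, at (598,123) in the right-hand crop, and the pail still stands. Next: grasp the roll with the hand leaning out, swing it about 80°, and lay it down.

Run:
```python
from h import *
s=tu-np.pi/2
C=np.array([*ro,.034])
q,zt=tilt(-30,s)
robot.move_pose(C-zt*.12,q)
robot.move_straight(C+zt*.024,speed=.12,max_force=10)
print(robot.current_ee_pos(),C+zt*.024)
robot.gripper_to(0,force=40)
print('grip',robot.current_grip_width(),robot.current_gripper_force())
robot.move_straight(robot.current_ee_pos()+np.array([0,0,.05]),speed=.15)
C=C+[0,0,.05]
for d in (0,30,52):
    q,zt=tilt(d,s); robot.move_straight(C+zt*.024,speed=.1,orientation=q)
print('grip',robot.current_grip_width(),robot.current_t())
im,d,P=cloud('wrist'); cv2.imwrite('pics/d.png',im)
hit=robot.move_straight(robot.current_ee_pos()-np.array([0,0,.055]),speed=.06,max_force=4)
print(hit,robot.current_ee_pos()-zt*.024,robot.current_t())
im2,d,P=cloud('side'); cv2.imwrite('pics/d.png',cv2.resize(np.hstack([im,im2]),(800,300)))
```

```text
Traceback (most recent call last):
station.Unreachable: the arm cannot take that pose within its joint ranges
```

Run:
```python
from h import *
C=np.array([*ro,.034])
for s in (tu-np.pi/2,tu+np.pi/2):
  for d in (-30,-25,-20,-15,-10):
    q,zt=tilt(d,s)
    print(d,[None if (k:=robot.inverse_kinematics(C+zt*o,q)) is None else k[[0,3,5]].round(2) for o in (-.12,-.08,-.05,.024)])
```

```text
-30 [None, None, array([-0.78,  2.04,  3.06]), array([-0.79,  1.73,  3.05])]
-25 [None, array([-0.79,  1.96,  3.05]), array([-0.79,  1.83,  3.05]), array([-0.79,  1.58,  3.05])]
-20 [array([-0.79,  1.91,  3.05]), array([-0.79,  1.75,  3.04]), array([-0.79,  1.65,  3.04]), array([-0.79,  1.44,  3.04])]
-15 [array([-0.79,  1.71,  3.04]), array([-0.79,  1.58,  3.04]), array([-0.79,  1.49,  3.04]), array([-0.8 ,  1.3 ,  3.03])]
-10 [array([-0.8 ,  1.53,  3.03]), array([-0.8 ,  1.42,  3.03]), array([-0.8 ,  1.34,  3.03]), array([-0.8 ,  1.16,  3.03])]
-30 [None, None, array([-0.78,  2.04, -0.08]), array([-0.79,  1.73, -0.09])]
-25 [None, array([-0.79,  1.96, -0.09]), array([-0.79,  1.83, -0.09]), array([-0.79,  1.58, -0.1 ])]
-20 [array([-0.79,  1.91, -0.1 ]), array([-0.79,  1.75, -0.1 ]), array([-0.79,  1.65, -0.1 ]), array([-0.79,  1.44, -0.1 ])]
-15 [array([-0.79,  1.71, -0.1 ]), array([-0.79,  1.58, -0.1 ]), array([-0.79,  1.49, -0.1 ]), array([-0.8 ,  1.3 , -0.11])]
-10 [array([-0.8 ,  1.53, -0.11]), array([-0.8 ,  1.42, -0.11]), array([-0.8 ,  1.34, -0.11]), array([-0.8 ,  1.16, -0.11])]
```

Run:
```python
from h import *
s=tu-np.pi/2
C=np.array([*ro,.034])
q,zt=tilt(-20,s)
robot.move_pose(C-zt*.12,q)
robot.move_straight(C+zt*.024,speed=.12,max_force=12)
print(robot.current_ee_pos(),C+zt*.024)
robot.gripper_to(0,force=40)
print('grip',robot.current_grip_width(),robot.current_gripper_force(),robot.current_t())
robot.move_straight(robot.current_ee_pos()+np.array([0,0,.04]),speed=.15)
C=C+[0,0,.04]
for d in (0,30,52):
    q,zt=tilt(d,s)
    try: robot.move_straight(C+zt*.024,speed=.1,orientation=q)
    except robot.Unreachable: print('unr',d); robot.move_pose(C+zt*.024,q)
print('grip',robot.current_grip_width(),robot.current_t())
im,d,P=cloud('wrist')
hit=robot.move_straight(robot.current_ee_pos()-np.array([0,0,.045]),speed=.06,max_force=4)
print(hit,robot.current_ee_pos()-zt*.024,robot.current_t())
im2,d,P=cloud('side'); cv2.imwrite('pics/d.png',cv2.resize(np.hstack([im,im2]),(800,300)))
```

```text
[ 0.50628495 -0.41413166  0.01200109] [ 0.50594605 -0.41380323  0.01144738]
grip 0.6635464022197524 42.972724847495556 17.45
grip 0.6628099411121664 20.6083
True [ 0.51282735 -0.41954665  0.03593221] 21.275
```

View pics/d.png

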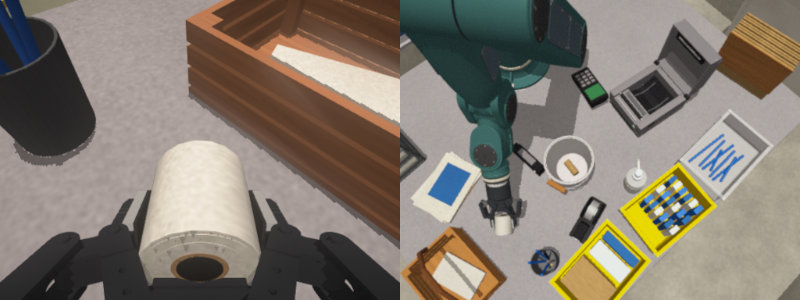

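The roll is held leaning about 72° with its lower edge on the counter, clear of the crate and the pen pot. Release, back off, and measure from above.

Run:
```python
from h import *
q,zt=tilt(52,tu-np.pi/2)
robot.gripper_to(1.0); robot.hold(.3)
p=robot.current_ee_pos()-zt*.09
robot.move_straight(p,speed=.2)
a=tu+np.pi  # camera side toward tool x
for k in (tu,tu+np.pi): print(k,robot.inverse_kinematics([*ro,.22],down(k)))
ks=[(np.abs(np.array(j)-robot.current_joint_pos()).max(),k) for k in (tu,tu+np.pi) if (j:=robot.inverse_kinematics([*ro,.22],down(k))) is not None]
k=min(ks)[1]; robot.move_pose([*ro,.22],down(k)); print('k',k)
im,d,P=cloud('wrist'); np.savez('w3',im=im,P=P); cv2.imwrite('pics/e.png',im)
r=robot.place_of('wrist','roll')[:1]; print(r, r and ray('wrist',r[0]['location'],.028))
m=(P[...,2]>.046)&(P[...,2]<.065)&(np.hypot(P[...,0]-ro[0],P[...,1]-ro[1])<.08)
qq=P[m]; print(len(qq),qq[:,2].max(),cv2.minAreaRect(qq[:,:2].astype(np.float32)),robot.current_t())
```

```text
-0.6855487809719347 [-0.80854975  0.51087064  0.3154486   1.37537429  0.          1.44779536]
2.456043872617858 [-0.80854975  0.51087064  0.3154486   1.37537429  0.         -1.69379729]
k -0.6855487809719347
[{'location': [249.5, 173.7], 'confidence': 0.72}] [ 0.50381277 -0.42213013  0.028     ]
2693 0.05964207922786535 ((0.5038900971412659, -0.4209570288658142), (0.046046555042266846, 0.06071314960718155), 46.879547119140625) 24.8667
```

View pics/e.png

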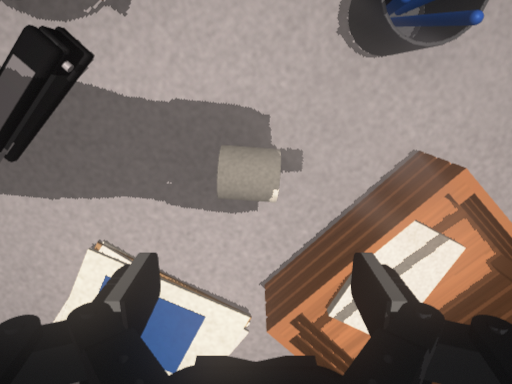

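The roll lies on its side at about (249,172), axis near horizontal in the picture and clear of its neighbours. I pick it by the ends and bring it over the well.

Run:
```python
from h import *
c=[.5038,-.4213]; k=np.radians(-42.5)
robot.move_straight([*c,.10],speed=.2,orientation=down(k))
hit=robot.move_straight([*c,.015],speed=.1,max_force=12); print(hit,robot.current_ee_pos())
robot.gripper_to(0,force=40)
print('grip',robot.current_grip_width(),robot.current_gripper_force())
print('z',robot.current_ee_pos()[2])
robot.move_straight([*c,.27],speed=.25)
print('grip',robot.current_grip_width(),robot.current_t())
W=[.5028,.2814]
robot.move_pose([*W,.25],down(np.radians(174)))
print('grip',robot.current_grip_width(),robot.current_t())
im,d,P=cloud('wrist'); np.savez('w4',im=im,P=P); cv2.imwrite('pics/f.png',im)
for r in (120,140,180,210):
    row=P[r]; ok=(row[:,2]>.08)&(row[:,2]<.1); print(r,[ (row[i]).round(4).tolist() for i in np.where(np.diff(ok.astype(int)))[0]])
for t,z in [('well',.024)]:
    for r in robot.place_of('wrist',t)[:1]: print(t,r['location'],r['confidence'],ray('wrist',r['location'],z))
```

```text
False [ 0.50411214 -0.4216457   0.01568114]
grip 0.6972777839815 43.64828532694446
z 0.015690093857446692
grip 0.6982654987507764 28.1417
grip 0.6981566963873814 30.6333
120 [[0.6188, 0.2246, 0.0036], [0.5642, 0.2235, 0.0837], [0.431, 0.2383, 0.0769], [0.4048, 0.24, 0.0891]]
140 [[0.6214, 0.2477, 0.0023], [0.5661, 0.2422, 0.081], [0.433, 0.2568, 0.0781], [0.4055, 0.2583, 0.0878]]
180 [[0.7456, 0.2625, 0.0809], [0.6265, 0.2967, 0.0013], [0.5702, 0.2805, 0.0834], [0.437, 0.2968, 0.0752], [0.4101, 0.296, 0.0887]]
210 [[0.8252, 0.3138, 0.0049], [0.743, 0.2939, 0.0819], [0.6301, 0.3356, 0.002], [0.5768, 0.3088, 0.0892], [0.4718, 0.2554, 0.2628], [0.4131, 0.3269, 0.0874]]
well [255.2, 161.4] 0.62 [0.50452579 0.2815196  0.024     ]
```

View pics/f.png

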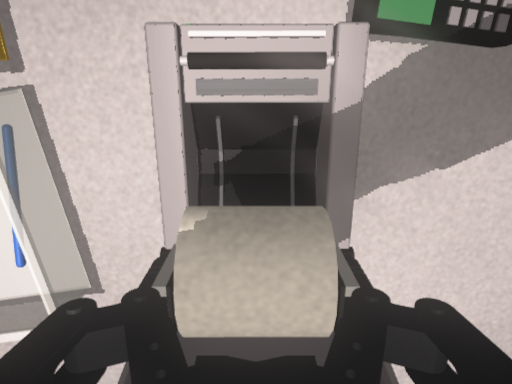

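The roll is held square and centred over the well, with its body at about (256,270) and the guides at columns 220 and 294. I lower it.

Run:
```python
from h import *
W=[.503,.2812]
robot.move_straight([*W,.12],speed=.2)
hit=robot.move_straight([*W,.041],speed=.06,max_force=10); print(hit,robot.current_ee_pos(),robot.current_wrist_force())
if robot.current_ee_pos()[2]<.046:
    robot.gripper_to(.8); print(robot.current_grip_width(),robot.current_wrist_force()); 
    robot.gripper_to(1.0); robot.hold(.2); print(robot.current_wrist_force())
    robot.move_straight([*W,.25],speed=.15)
    im,d,P=cloud('wrist'); cv2.imwrite('pics/g.png',im)
    r=robot.place_of('wrist','roll')[:1]; print(r, r and ray('wrist',r[0]['location'],.052))
    m=(P[...,2]>.07)&(P[...,2]<.085)&(np.hypot(P[...,0]-W[0],P[...,1]-W[1])<.045)
    qq=P[m]; print(len(qq),qq[:,2].max(),cv2.minAreaRect(qq[:,:2].astype(np.float32)))
    for n in ('scene','side'):
        robot.get_image(n)
        for t in ('stapler','dispenser','sanitizer','penpot','pail'):
            for r in robot.place_of(n,t)[:1]: print(n,t,np.round(r['location']))
print(robot.current_t())
```

```text
False [0.5032122  0.28126736 0.04132346] [-0.13668558  0.6195895  -0.97290496]
0.7983812790565634 [ 0.76951492  0.12863009 -0.55418623]
[ 0.04374616 -0.38430296  0.66634666]
[{'location': [254.3, 164.0], 'confidence': 0.68}] [0.50462103 0.27824511 0.052     ]
2646 0.08342229291023434 ((0.5041770935058594, 0.2798890471458435), (0.045334454625844955, 0.06053280085325241), 83.89576721191406)
scene stapler [162. 211.]
scene dispenser [247. 290.]
scene sanitizer [306. 239.]
scene penpot [192. 352.]
scene pail [223. 222.]
side stapler [165. 206.]
side dispenser [240. 281.]
side sanitizer [298. 238.]
side penpot [191. 334.]
side pail [219. 218.]
36.0167
```

View pics/g.png

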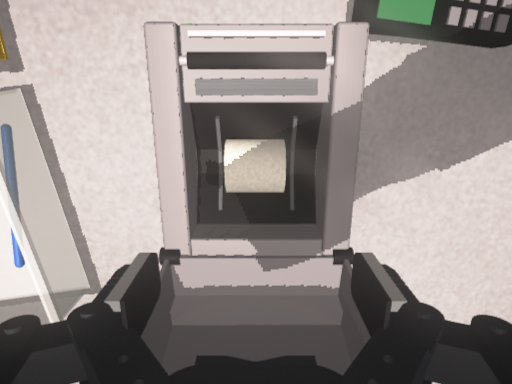

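The roll lies at (255,165), square between the guides at columns 220 and 293. It is within about 2 mm of the middle and 84° matches the printer's yaw. The cover is up and nothing else has moved.

```bash
python3 -c "
from h import *
robot.hold(.3); print(robot.hand_in())"
```

```text
the job is handed in; nothing more can be done
None
```

The job is handed in (the station returned no verdict): the core is in the standing pail, the fresh roll lies square between the guides about 2 mm from the middle of the well, the cover is up, and the last pictures showed nothing else shifted.

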